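Hold a steel junction box against the sprung stop

TASK

Pick up the bare steel junction box (not the blue one), set it down flat on the jig board between the two black lines, lengthways and clear of the stop, and then push it along the board, square and centred, against the sprung stop until the orange pointer is over the green field, never driving the stop to its end. Finish while still holding it there with that steady push, flat on the board, so that I can screw it down; leave the other things on the bench alone.

Things in the scene. Friction and masses are not known exactly. Their poses are not given: they have to be found in the camera images.
- steel_box_center (a point): Centre (half-way up) of the open-topped bare steel junction box, 102 long (its x) x 54 wide (its y) x 48 mm high (its z), walls and floor 3 mm, about 0.25 kg, loose. It starts flat on the bench, open side up; its two ends are alike. It can be gripped across its 54 mm width from above.
- jig: Fastening jig fixed to the bench: white-painted board 270 x 150 x 12 mm with a red housing for the sprung stop at one end. Origin on the bench under the board; x = pushing direction (towards the stop), y across, z up. Board spans x -120 to +150, y -75 to +75 mm, top at z = 12 mm. Housing spans x 100 to 145 mm, 90 mm wide, top at z = 62 mm.
- lane (a point): Point on the board's top at jig x = -35, y = 0, z = 12 mm, axes as the jig's: middle of the lane between two black lines 66 mm apart that run along x for 150 mm. The box goes between them, long side along x, centred on y = 0; with its centre here it is clear of the stop by 39 mm.
- stop_face (a point): Centre of the front face of the stop, a dark steel plate 80 mm wide, 50 mm high, facing jig -x; axes as the jig's. At rest at jig x = 55, y = 0, z = 39 mm; moves with the plate. A pointer on top of the plate (up to 68 mm above the bench) reaches back over the housing; its orange tip lies 51.5 mm behind the face.
- green_field (a point): Centre of the green field on the housing's top, 13 mm long in x, 30 mm wide, at jig x = 122.5, y = 0, z = 62 mm. The pointer's orange tip is over it when the stop is pushed in 10 to 22 mm, over its middle at 16 mm.
- stop_pad (a joint): How far the stop is pushed in along jig +x, in m: 0 at rest, 0.030 at its hard end. A spring resists with 3 N at rest plus 0.6 N per mm (12.6 N at 16 mm) and pushes the stop back out when let go.
- blue_box_center (a point): Bystander: centre of the blue plastic junction box, 96 x 56 x 46 mm, loose; it may lie in either of the two places where boxes lie.
- level_mid (a point): Bystander: centre of the orange spirit level, 310 mm long (its x), 26 wide, 52 mm high, loose.
- screwdriver_grip (a point): Bystander: handle of the yellow-handled screwdriver lying on the bench, its x along the shaft, loose.
- tape_mid (a point): Bystander: centre of the black tape roll lying flat, 90 mm across, 19 mm high, loose.
- coupling_mid (a point): Bystander: centre of the short upright aluminium conduit coupling, 36 mm across, 45 mm high, loose.
- jar_mid (a point): Bystander: centre of the white jar with a red cap, 70 mm across, 85 mm high, loose.
There are look-alikes about, which are no part of the job. There is more than one size of the part that bears steel_box_center; the job needs the middle-sized.

How it is judged:
By the outcome, as a careful person would: the job done as asked, in the order asked, and still so for the second after the job is handed in, while the arm keeps its last pose, push and grip.
It also fails if it takes over 42 s, if anything falls off the work surface, if the arm or the gripper's body presses on something with over 40 N, if the wrist force passes 120 N, or if a joint passes its speed limit or range.

ROBOT

A 6-joint arm with a two-finger parallel gripper is mounted at the origin on the work surface. World frame = base frame: x ahead of the robot, y to its left, z up, the work surface at z = 0. Lengths are in m, angles in rad, forces in N, time in s.
With the tool pointing down it reaches from about 0.225 to 0.875 m from the base axis. Payload 3.4 kg.
Tool frame: the origin (TCP) lies midway between the tips of the shut fingers; the grasp point (between the pads) lies 19 mm behind it (manip.grasp_offset is the distance from the TCP to the grasp point, in m); x points along the fingers, y is the direction in which the jaws open and shut, and the axes are right-handed (so a half turn about x gives the same grasp; the last joint's range is limited). The gripper opens to 85 mm and grips with 20 to 120 N. Pads are 22 mm wide; open, the fingers measure 114 mm over their backs; the gripper's body (76 mm by 85 mm) begins 54 mm behind the grasp point. The pads swing forward as they close: fully open they stand 13 mm farther back than shut.
Start: joints at [-1.448, 0.276, 1.505, -0, 1.361, -0.121], TCP at [0.139, -0.558, 0.231] pointing down, gripper open.
Joint ranges: [-2.89, 2.89], [-0.75, 2.08], [0.22, 2.7], [-1.18, 4.32], [0.11, 2.71], [-2.7, 2.7]. Speed limits (rad/s): [2.57, 2.57, 3.14, 3.14, 3.14, 3.14].

INTERFACE

Orientations are given as a unit quaternion [w, x, y, z].
In Python, from rig import manip gives the robot as it stands.
- The arm moves only by the shell command python3 -m creep 'ROWS' [OPENING] [FORCE]. ROWS is a JSON object of lists of equal length, an entry for each row: "delta_pos": the shift along the tool's x, y, z in cm, a list of three; "dr": the turn, a rotation vector about the tool's x, y, z in rad, a list of three. In form: {"delta_pos": [[dx, dy, dz], ...], "dr": [[rx, ry, rz], ...]}. A call has 1 to 10 rows; each row is the pose to reach, as a shift and turn from the pose commanded when the call began, along the tool's axes at that moment; what a row does not reach only later rows make up. A row lasts 1/10 s, in which the tool goes at most 50 mm and 8.59 degrees, less where a joint would pass 70% of its speed; a pose out of reach is approached as far as the arm can. A call with a gripper value outside its range is refused whole. OPENING is the opening, from -1 (shut) to 1 (fully open), set as the call begins (- or left out, the last holds). The fingers move at their own pace and stop on an object; FORCE is the grip in N (left out, the last holds). Time passes only in rows, so rows that repeat a pose let the fingers close. It gives the time, the measured TCP pose, the force and the opening at its end, in the units of the state.
- manip.get_state(): the state, without advancing time (a new reading comes with each control period).
- manip.get_image(name): name is "scene" or "side" or "wrist"; returns a dict with "pixels" (400x640x3 uint8, blue, green, red), "depth" (400x640 float32, m along the optical axis (not along the pixel's ray), 0 where there is no reading), "intrinsics" (3x3 intrinsics, pixels), "k1" (the pictures are not rectified: a ray, as slopes to the right and down, at radius r is drawn at 1 + k1 r^2 times it, then the intrinsics apply), "rvec" (rotation vector, rad) and "tvec" (3), from world to camera coordinates, as OpenCV has them. Camera axes: x right, y down, z forward; pixel columns grow to the right and rows downward; lengths in m; the calibration is good to about 2 mm. A picture is of the moment at which its call begins.
- manip.sign_off(): hands the job in, once; it reports no verdict.
The state is a dict: "clock": time; "qpos": joint angles; "qd": joint speeds; "effort": joint torques, N m; "position": TCP position; "ee_rot": TCP orientation; "contact_force": force on the tool from outside, world axes, zero at the start; "moment": the same for the moment, N m; "width": finger opening in m.
Only numpy, scipy, OpenCV 4.12 (cv2) and the standard library are available. Lean on these libraries where they do the work, as an engineer would, in place of code of your own. Each camera call takes 0.05 s, during which the arm holds its last target. There are 200 camera calls.

## Working session

There is one attempt and no reset: what is moved stays moved. The work goes in short steps, Python scripts to look and compute and a shell command to move; the robot and the scene stay as the last step left them, time stands still between calls to the robot, and variables do not carry over. Pictures are saved under pics/ and viewed, about 8 in all and at most 12, crops included, and the job is handed in when it is done.

```bash
ls; mkdir -p pics
python3 - <<'E'
from rig import manip
import cv2,numpy as np,pickle
d={}
for n in("scene","side"):
    i=manip.get_image(n);d[n]=i;cv2.imwrite(f"pics/{n}0.png",i["pixels"])
    R=cv2.Rodrigues(np.array(i["rvec"],float))[0];print(n,-R.T@np.ravel(i["tvec"]),i["k1"],(i["depth"]>0).mean())
pickle.dump(d,open("d0.pkl","wb"))
print(manip.get_state())
E
```

```text
pics
scene [ 1.41126692 -0.70360625  0.88331866] -0.02767714071060427 0.99593359375
side [ 0.40809958 -1.33120428  0.81128916] -0.03682852139912697 0.9959296875
{'clock': 0.1, 'qpos': array([-1.44797365e+00,  2.76588785e-01,  1.50602728e+00,  3.90434840e-06,
        1.36070595e+00, -1.21003490e-01]), 'qd': array([ 1.13137708e-03,  6.78816888e-05,  1.30496340e-04, -6.12828828e-04,
       -8.47880412e-04, -3.74810127e-04]), 'effort': array([ 1.44688205e-03, -4.17701054e+01, -2.46404833e+01, -1.81507862e-04,
        5.73327328e-03, -2.06399292e-06]), 'position': array([ 0.13875025, -0.55751638,  0.23048542]), 'ee_rot': array([ 0.08538044,  0.70185906,  0.08660329, -0.70185747]), 'contact_force': array([ 0.45332026, -0.35109246,  0.09596363]), 'moment': array([-0.00889114, -0.01594149,  0.0290158 ]), 'width': 0.08530509910629858}
```

View pics/scene0.png

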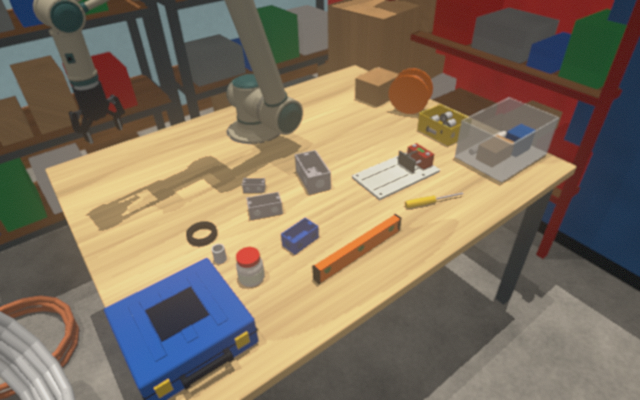

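View pics/side0.png

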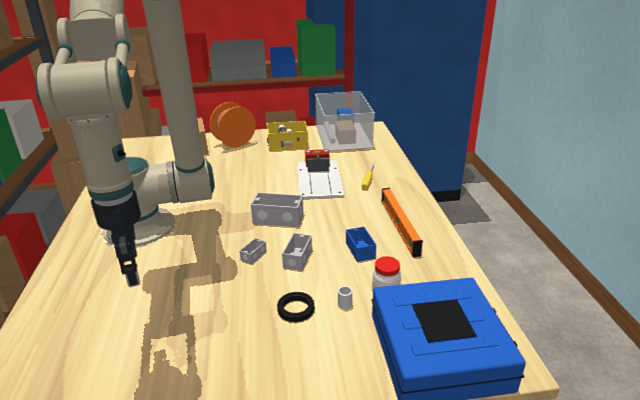

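The images show three grey boxes: a large one at side (277,210) / scene (313,172), a small one at side (253,251) / scene (254,186), and a middle-sized one at side (297,252) / scene (265,206). The middle one fits the job. The jig is at side (320,178), with its stop pointing away from the side camera. I'll confirm sizes and poses next.

```bash
cat > h.py <<'E'
import cv2,numpy as np
def cam(i):
    return cv2.Rodrigues(np.array(i["rvec"],float))[0],np.ravel(i["tvec"]),np.array(i["intrinsics"],float),np.array([i["k1"],0,0,0,0],float)
def rays(i,uv):
    R,t,K,D=cam(i);p=cv2.undistortPoints(np.array(uv,float).reshape(-1,1,2),K,D)[:,0]
    return R,t,np.c_[p,np.ones(len(p))]
def cloud(i):
    v,u=np.mgrid[:400,:640];R,t,r=rays(i,np.c_[u.ravel(),v.ravel()])
    return ((r*i["depth"].reshape(-1,1)-t)@R).reshape(400,640,3)
def onplane(i,uv,z):
    R,t,r=rays(i,uv);d=r@R;c=-R.T@t
    return c+d*((z-c[2])/d[:,2:])
def proj(i,P):
    R,t,K,D=cam(i);return cv2.projectPoints(np.array(P,float).reshape(-1,1,3),cv2.Rodrigues(R)[0],t,K,D)[0][:,0]
def tri(a,ua,b,ub):
    A=[];B=[]
    for i,u in((a,ua),(b,ub)):
        R,t,r=rays(i,[u]);d=(r@R)[0];d/=np.linalg.norm(d);M=np.eye(3)-np.outer(d,d);A.append(M);B.append(M@(-R.T@t))
    return np.linalg.solve(sum(A),sum(B))
E
python3 - <<'E'
import pickle;from h import *
d=pickle.load(open("d0.pkl","rb"))
s=d["side"];C=cloud(s)
for n,(u0,v0,u1,v1) in dict(big=(245,188,308,232),small=(236,236,270,266),mid=(278,230,316,274),blue=(342,224,380,262)).items():
    P=C[v0:v1,u0:u1].reshape(-1,3)
    zm=np.percentile(P[P[:,2]>.012,2],98)
    T=P[(P[:,2]>zm-.006)];r=cv2.minAreaRect((T[:,:2]*1000).astype(np.float32));print(n,zm,r)
a=cv2.resize(s["pixels"][225:275,230:390],None,fx=5,fy=5,interpolation=2)
b=cv2.resize(s["pixels"][145:200,280:360],None,fx=6,fy=6,interpolation=2)
im=np.zeros((600,800,3),np.uint8);im[:250]=a;im[260:590,:480]=b;cv2.imwrite("pics/crop1.png",im)
J=C[145:200,280:360].reshape(-1,3);B=J[(J[:,2]>.008)&(J[:,2]<.016)];print("board",cv2.minAreaRect((B[:,:2]*1000).astype(np.float32)),np.median(B[:,2]))
B=J[(J[:,2]>.055)];print("housing",B.mean(0),B[:,2].max())
E
```

```text
big 0.07087673857627896 ((383.06866455078125, -647.5289916992188), (1359.4219970703125, 155.32334899902344), 85.57862854003906)
small 0.03556174318791605 ((362.59228515625, -750.20556640625), (69.89511108398438, 1163.4586181640625), 1.040677785873413)
mid 0.04977124700808151 ((423.6478271484375, -755.5643310546875), (1149.0355224609375, 78.29193878173828), 84.55485534667969)
blue 0.0847412450425754 ((536.2178955078125, -858.12255859375), (980.21923828125, 7.247695446014404), 75.27046966552734)
board ((592.3570556640625, 284.2299499511719), (427.49798583984375, 319.38824462890625), 79.9671859741211) 0.01178577261192535
housing [0.5558649  0.15708774 0.08614162] 0.8112891624531788
```

View pics/crop1.png

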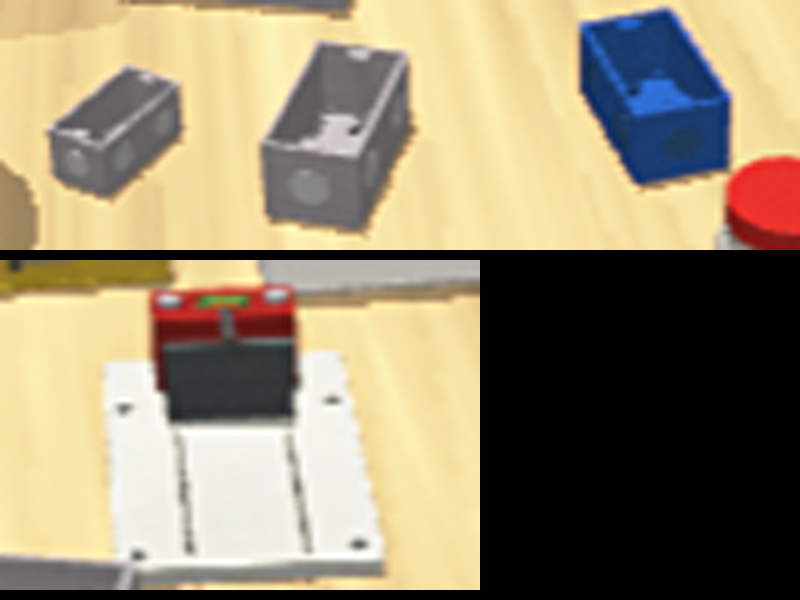

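The crop confirms the target: the middle grey box has a rim spanning crop (263,145)–(409,54), clearly larger than the small one at (115,130). The jig's lane and stop plate are visible at crop (240,490) and (230,380).

Run:
```python
import pickle;from h import *
d=pickle.load(open("d0.pkl","rb"))
s=d["side"];S=d["scene"];C=cloud(s);C2=cloud(S)
f=lambda L,k,u,v,y0=0:[((x+.5)/k-.5+u,(y-y0+.5)/k-.5+v) for x,y in L]
B=onplane(s,f([(263,145),(365,152),(409,54),(318,44)],5,230,225),.048)
print("mid rim",B.round(4)[:,:2],B.mean(0),np.linalg.norm(np.roll(B,-1,0)-B,axis=1))
ax=(B[2]+B[3]-B[0]-B[1]);print("yaw",np.degrees(np.arctan2(ax[1],ax[0])))
J=onplane(s,f([(120,562),(383,560),(343,352),(103,365)],6,280,145,260),.012)
print("jig",J.round(4)[:,:2],np.linalg.norm(np.roll(J,-1,0)-J,axis=1))
def rect(n,x0,y0,x1,y1,c,img):
    for nm,CC,i in(("side",C,s),("scene",C2,S)):
        m=(i["depth"]>0)&(CC[...,0]>x0)&(CC[...,0]<x1)&(CC[...,1]>y0)&(CC[...,1]<y1)
        P=CC[m];zm=np.percentile(P[:,2],99)
        T=P[(P[:,2]>c[0])&(P[:,2]<c[1])];print(n,nm,zm,len(T),cv2.minAreaRect((T[:,:2]*1000).astype(np.float32)))
x,y=B.mean(0)[:2]
rect("mid",x-.08,y-.08,x+.08,y+.08,(.042,.056),0)
x,y=J.mean(0)[:2];print(x,y)
rect("board",x-.25,y-.2,x+.2,y+.25,(.009,.015),0)
rect("plate",x-.15,y-.05,x+.15,y+.25,(.058,.07),0)
```

```text
mid rim [[ 0.4308 -0.2777]
 [ 0.4833 -0.2921]
 [ 0.5166 -0.2048]
 [ 0.4673 -0.1869]] [ 0.47448716 -0.2403623   0.048     ] [0.05449231 0.09346852 0.05237337 0.09788678]
yaw 68.59926016200622
jig [[0.5102 0.0938]
 [0.6547 0.0724]
 [0.6756 0.3422]
 [0.5234 0.3487]] [0.14607685 0.2706637  0.15234731 0.25527559]
mid side 0.04899781784863713 180 ((473.7534484863281, -238.22775268554688), (107.60250091552734, 56.35506057739258), 67.60335540771484)
mid scene 0.04815580205205645 156 ((473.2922668457031, -237.79747009277344), (102.1148452758789, 59.4638671875), 67.16358184814453)
0.5909799810905155 0.21427770681435543
board side 0.14246061655855558 1163 ((653.2937622070312, 246.2374725341797), (442.4519958496094, 275.0500183105469), 87.52555084228516)
board scene 0.1359447055285445 1310 ((581.2906494140625, 239.38357543945312), (418.5263977050781, 447.0513916015625), 0.016455315053462982)
plate side 0.14515257597237646 248 ((630.9573974609375, 364.6263732910156), (266.1686706542969, 108.85713195800781), 63.148292541503906)
plate scene 0.1401721798695711 298 ((630.4153442382812, 366.0736083984375), (267.26031494140625, 108.77837371826172), 62.3542594909668)
```

```bash
cat >> h.py <<'E'
from scipy.spatial.transform import Rotation as Ro
def go(st,pos,yaw):
    """delta (cm, tool axes) and dr to TCP pos with tool x down and tool y at world yaw (deg), nearest half turn options"""
    R=Ro.from_quat(np.roll(st["ee_rot"],-1));
    for k in(0,180):
        a=np.radians(yaw+k);y=np.array([np.cos(a),np.sin(a),0]);x=np.array([0,0,-1.]);T=Ro.from_matrix(np.c_[x,y,np.cross(x,y)])
        print("yaw",yaw+k,"dpos",(R.inv().apply(np.array(pos)-st["position"])*100).round(2),"dr",(R.inv()*T).as_rotvec().round(3))
E
python3 - <<'E'
import pickle;from h import *;from rig import manip
st=manip.get_state();print(Ro.from_quat(np.roll(st["ee_rot"],-1)).as_matrix().round(3))
go(st,[.4737,-.238,.20],-22.4)
d=pickle.load(open("d0.pkl","rb"));C=cloud(d["side"])
m=(d["side"]["depth"]>0)&(C[...,2]>.02)&(C[...,2]<.3)
for uv in((277,197),(254,243)):
    mm=m.copy();k=np.zeros_like(m);k[uv[1]-25:uv[1]+35,uv[0]-32:uv[0]+32]=1
    n,l=cv2.connectedComponents((m&k).astype(np.uint8));P=C[l==l[uv[1],uv[0]]] ;print(uv,P.min(0).round(3),P.max(0).round(3))
E
```

```text
[[-0.     0.241 -0.97 ]
 [ 0.002 -0.97  -0.241]
 [-1.    -0.002 -0.   ]]
yaw -22.4 dpos [  3.1  -22.92 -40.22] dr [-0.936 -0.001  0.001]
yaw 157.6 dpos [  3.1  -22.92 -40.22] dr [2.206e+00 2.000e-03 1.000e-03]
(277, 197) [ 0.351 -0.084  0.02 ] [0.514 0.038 0.074]
(254, 243) [-1.191 -1.331 -0.774] [1.923 1.766 0.811]
```

```bash
python3 -m creep '{"delta_pos":[[0.3,-1.2,-2],[0.8,-3.4,-6],[1.2,-5.7,-10],[1.6,-8,-14],[2,-10.3,-18],[2.4,-12.6,-22],[2.8,-14.9,-26],[3,-17.1,-30],[3.1,-19.4,-34],[3.1,-21.7,-38]],"dr":[[-0.08,0,0],[-0.2,0,0],[-0.3,0,0],[-0.42,0,0],[-0.54,0,0],[-0.65,0,0],[-0.76,0,0],[-0.86,0,0],[-0.92,0,0],[-0.936,0,0]]}' 1
python3 -m creep '{"delta_pos":[[0,-0.8,-1.7],[0,-1.2,-2.2],[0,-1.2,-2.2]],"dr":[[0,0,0],[0,0,0],[0,0,0]]}'
python3 - <<'E'
from h import *;from rig import manip
st=manip.get_state();print(st["clock"],st["qpos"].round(3));go(st,[.4737,-.238,.20],-22.4)
i=manip.get_image("wrist");C=cloud(i)
m=((i["depth"]>0)&(C[...,2]>.040)&(C[...,2]<.055)).astype(np.uint8)
n,l,s,_=cv2.connectedComponentsWithStats(m)
for k in range(1,n):
    if s[k,4]>100:
        P=C[l==k];print(s[k],P[:,2].max(),cv2.minAreaRect((P[:,:2]*1000).astype(np.float32)))
cv2.imwrite("pics/w1.png",i["pixels"]);np.save("w1.npy",i,allow_pickle=True)
E
```

```text
clock: 1.1
position: [0.456, -0.254, 0.1998]
ee_rot: [-0.394, -0.587, -0.394, 0.587]
contact_force: [1.1, -0.5, 0.7]
width: 0.0856
clock: 1.4
position: [0.4512, -0.2302, 0.2001]
ee_rot: [-0.393, -0.587, -0.394, 0.588]
contact_force: [-0.6, -0.1, 0.7]
width: 0.0855
1.4 [-6.090e-01  1.940e-01  1.697e+00 -1.000e-03  1.251e+00 -2.180e-01]
yaw -22.4 dpos [ 0.    2.38 -0.14] dr [0.001 0.001 0.001]
yaw 157.6 dpos [ 0.    2.38 -0.14] dr [-3.141e+00 -2.000e-03  1.000e-03]
[112   0 175  22 887] 0.054983172491643924 ((414.1532897949219, -58.95490264892578), (2.4461188316345215, 143.56680297851562), 73.08599853515625)
[ 471   28   99  129 2359] 0.04916080467507327 ((646.9483032226562, -227.0692138671875), (58.358402252197266, 97.22032165527344), 8.789464950561523)
[ 311  123   62  109 1630] 0.05091461267950041 ((469.3535461425781, -237.58175659179688), (101.98776245117188, 54.171791076660156), 67.99754333496094)
[549 219  61  62 839] 0.054999614413416165 ((663.7379150390625, -391.58502197265625), (70.22447204589844, 35.16893768310547), 40.17778778076172)
[572 290  68  37 762] 0.05499047832874423 ((695.9542236328125, -489.2955627441406), (4.9333176612854, 85.92124938964844), 89.58626556396484)
```

View pics/w1.png

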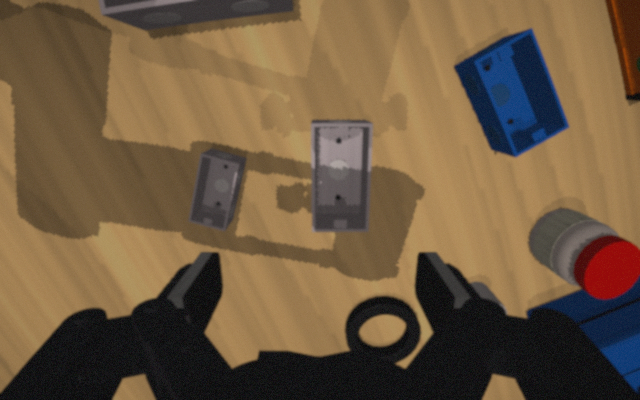

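The wrist view shows the middle box at (342,177), with the small one clear at its left (218,190). All three views agree within 4 mm, and the top is at 48–50 mm. Descending.

```bash
python3 -m creep '{"delta_pos":[[2,1,0],[5,2.2,-0.1],[9,2.2,-0.1],[12.5,2.2,-0.1],[15.5,2.2,-0.1],[17.5,2.2,-0.1],[18.6,2.2,-0.1],[19,2.2,-0.1],[19,2.2,-0.1]],"dr":[[0,0,0],[0,0,0],[0,0,0],[0,0,0],[0,0,0],[0,0,0],[0,0,0],[0,0,0],[0,0,0]]}'
python3 -m creep '{"delta_pos":[[0,0,0],[0,0,0],[0,0,0],[0,0,0],[0,0,0],[0,0,0],[0,0,0],[0,0,0]],"dr":[[0,0,0],[0,0,0],[0,0,0],[0,0,0],[0,0,0],[0,0,0],[0,0,0],[0,0,0]]}' -1 60
```

```text
clock: 2.35
position: [0.4731, -0.2392, 0.0104]
ee_rot: [-0.393, -0.588, -0.393, 0.588]
contact_force: [0.2, 0.5, -0.0]
width: 0.0855
clock: 3.15
position: [0.4735, -0.2385, 0.0115]
ee_rot: [0.394, 0.588, 0.393, -0.587]
contact_force: [-1.4, -1.2, 5.8]
width: 0.0535
```

```bash
python3 -m creep '{"delta_pos":[[-0.5,0,0],[-2,0,0],[-5,0,0],[-9,0,0],[-13,0,0],[-15,0,0],[-15.5,0,0]],"dr":[[0,0,0],[0,0,0],[0,0,0],[0,0,0],[0,0,0],[0,0,0],[0,0,0]]}'
python3 - <<'E'
from h import *;from rig import manip
st=manip.get_state();print(st["clock"],st["qpos"].round(3));go(st,[.588,.06,.165],-4)
E
```

```text
clock: 3.85
position: [0.4747, -0.2391, 0.1683]
ee_rot: [0.395, 0.588, 0.391, -0.587]
contact_force: [0.2, -0.1, -2.6]
width: 0.0532
3.85 [-0.598  0.252  1.703  0.     1.18  -0.207]
yaw -4 dpos [  0.28  -0.92 -31.97] dr [-0.321  0.002 -0.006]
yaw 176 dpos [  0.28  -0.92 -31.97] dr [ 2.821 -0.008 -0.003]
```

```bash
python3 -m creep '{"delta_pos":[[0,0,-1],[0,-0.1,-4],[0,-0.2,-8],[0,-0.4,-12.5],[0,-0.5,-17],[0,-0.6,-21.5],[0.1,-0.7,-26],[0.2,-0.9,-29.5],[0.3,-0.9,-31.5],[0.3,-0.9,-32]],"dr":[[0,0,0],[-0.04,0,0],[-0.1,0,0],[-0.15,0,0],[-0.2,0,0],[-0.25,0,0],[-0.3,0,0],[-0.321,0.002,-0.006],[-0.321,0.002,-0.006],[-0.321,0.002,-0.006]]}'
python3 - <<'E'
from h import *;from rig import manip
st=manip.get_state();print(st["clock"],st["position"],st["width"])
D={}
for n in("wrist","side","scene"):
    i=manip.get_image(n);D[n]=i
import pickle;pickle.dump(D,open("d1.pkl","wb"))
cv2.imwrite("pics/w2.png",D["wrist"]["pixels"])
E
```

```text
clock: 4.85
position: [0.5859, 0.0642, 0.1595]
ee_rot: [-0.479, -0.515, -0.487, 0.518]
contact_force: [0.5, 0.1, -2.9]
width: 0.0535
4.85 [0.58590173 0.0642028  0.15947152] 0.053545762295090164
```

View pics/w2.png

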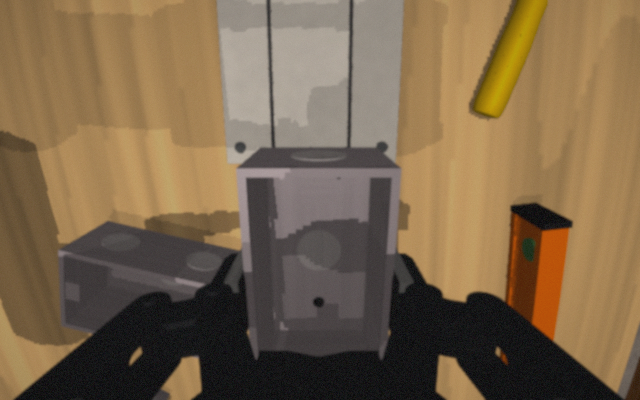

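The wrist view shows the box held level. The lane lines run at (269,0)–(273,147) and (351,0)–(349,147), and the board's near edge is at row 163.

Run:
```python
from h import *;import pickle;from rig import manip
D=pickle.load(open("d1.pkl","rb"));w=D["wrist"];g=cv2.cvtColor(w["pixels"],6).astype(float)
st=manip.get_state()
for c0,c1 in((269,273),(351,349)):
    uv=[]
    for v in range(3,140):
        c=c0+(c1-c0)*v/147;a=int(round(c))-5;s=g[v,a:a+11];q=np.clip(np.median(s)-s-8,0,None)
        if q.sum()>5:uv.append((a+(q*np.arange(11)).sum()/q.sum(),v))
    P=onplane(w,uv,.012)[:,:2];f=cv2.fitLine(P.astype(np.float32),cv2.DIST_HUBER,0,1e-4,1e-4).ravel()
    print("line yaw",np.degrees(np.arctan2(f[1],f[0])),"x at y=.17",f[2]+f[0]/f[1]*(.17-f[3]),P[[0,-1]].round(4),len(uv))
print("near edge",onplane(w,[(229,163)],.012))
C=cloud(w);m=((w["depth"]>0)&(C[...,2]>.009)&(C[...,2]<.015));m[165:]=0;print("board z",np.median(C[m][:,2]))
# held box rim
v,u=np.mgrid[:400,:640];m=(w["depth"]>0)&(u>232)&(u<405)&(v>160)&(v<355)&(C[...,2]>st["position"][2]+.03)&(C[...,2]<st["position"][2]+.05)
P=C[m];print("box rim",cv2.minAreaRect((P[:,:2]*1000).astype(np.float32)),np.percentile(P[:,2],[5,50,95]),st["position"],Ro.from_quat(np.roll(st["ee_rot"],-1)).as_matrix().round(3).tolist())
for n in("side","scene"):
    i=D[n];C=cloud(i);ok=(i["depth"]>0)&(C[...,0]>.50)&(C[...,0]<.68)&(C[...,1]>.2)&(C[...,1]<.36)
    px=i["pixels"].astype(int);dark=px.max(2)<95;red=(px[...,2]>120)&(px[...,1]<70)
    P=C[ok&dark&(C[...,2]>.025)&(C[...,2]<.057)];print(n,"plate",len(P),P.mean(0) if len(P) else 0,np.percentile(P,[5,50,95],axis=0).round(4).tolist() if len(P) else 0)
    P=C[ok&red&(C[...,2]>.058)&(C[...,2]<.066)];print("housing top",len(P),cv2.minAreaRect((P[:,:2]*1000).astype(np.float32)) if len(P)>3 else 0)
    m=ok&(C[...,2]>.009)&(C[...,2]<.015);P=C[m];print("board",len(P),cv2.minAreaRect((P[:,:2]*1000).astype(np.float32)))
im=[cv2.resize(D[n]["pixels"][a:a+66,b:b+100],None,fx=6,fy=6,interpolation=2) for n,a,b in(("side",140,270),("scene",135,345))]
cv2.imwrite("pics/jig2.png",cv2.resize(np.vstack(im),None,fx=.75,fy=.75))
```

```text
line yaw 86.337524 x at y=.17 0.55035526 [[0.5532 0.2139]
 [0.5462 0.1054]] 137
line yaw 86.37065 x at y=.17 0.6166786 [[0.6191 0.2092]
 [0.6122 0.1011]] 137
near edge [[0.50501102 0.08689002 0.012     ]]
board z 0.012689126742965955
box rim ((586.062744140625, 76.68959045410156), (77.9380111694336, 64.3906478881836), 84.89716339111328) [0.19202008 0.19640468 0.20118923] [0.58563143 0.06092453 0.16072063] [[-0.009, 0.998, -0.069], [0.003, -0.069, -0.998], [-1.0, -0.009, -0.002]]
side plate 94 [0.56983686 0.26824554 0.04137445] [[0.5548, 0.2512, 0.0265], [0.5685, 0.2599, 0.0426], [0.588, 0.3045, 0.0553]]
housing top 10 ((563.4256591796875, 308.9154968261719), (19.434505462646484, 14.747086524963379), 83.93623352050781)
board 396 ((596.1052856445312, 274.5401916503906), (149.89598083496094, 152.0457305908203), 88.85499572753906)
scene plate 122 [0.59727345 0.25389253 0.04095799] [[0.5653, 0.2502, 0.0266], [0.5972, 0.2538, 0.0403], [0.6299, 0.2574, 0.0553]]
housing top 5 ((607.1870727539062, 306.298583984375), (82.34242248535156, 20.777780532836914), 17.71551513671875)
board 474 ((595.3883056640625, 271.8840026855469), (157.02235412597656, 143.43943786621094), 0.22946350276470184)
```

View pics/jig2.png

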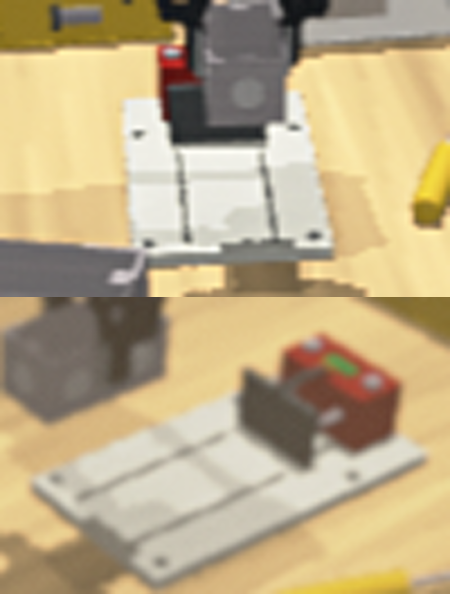

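Crop: the box is held above the board and partly hides the jig in the side view. In the scene view (lower half) the lane lines run (80,498)–(235,432) and (135,540)–(283,475), and the stop plate stands at (275,420). I'll check the lane centre from the two fixed cameras.

Run:
```python
from h import *;import pickle
D=pickle.load(open("d0.pkl","rb"))
def ln(n,a,b):
    i=D[n];g=cv2.cvtColor(i["pixels"],6).astype(np.float32);a=np.array(a,float);b=np.array(b,float);t=(b-a)/np.linalg.norm(b-a);nn=np.array([-t[1],t[0]]);uv=[]
    for k in np.linspace(.1,.9,40):
        o=np.arange(-3,3.01,.25);p=a+(b-a)*k+nn*o[:,None];s=cv2.remap(g,p[:,0].astype(np.float32),p[:,1].astype(np.float32),1).ravel();q=np.clip(np.median(s)-s-4,0,None)
        if q.sum()>5:uv.append(a+(b-a)*k+nn*(q*o).sum()/q.sum())
    P=onplane(i,uv,.012)[:,:2];f=cv2.fitLine(P.astype(np.float32),cv2.DIST_HUBER,0,1e-4,1e-4).ravel()
    print(n,"yaw",np.degrees(np.arctan2(f[1],f[0])),"x at .17",f[2]+f[0]/f[1]*(.17-f[3]),len(uv))
s=lambda x,y,u,v:((x+.5)/4.5-.5+u,(y+.5)/4.5-.5+v)
ln("side",s(180,150,270,140),s(186,238,270,140));ln("side",s(262,158,270,140),s(274,238,270,140))
ln("scene",s(80,201,345,135),s(235,135,345,135));ln("scene",s(135,243,345,135),s(283,178,345,135))
i=D["scene"];print("line ends",onplane(i,[s(80,201,345,135),s(135,243,345,135)],.012)[:,:2])
# plate top edge near corners in scene (z=.064 ~ top of plate) 
print("board corners scene",onplane(i,[s(32,188,345,135),s(155,283,345,135),s(425,157,345,135)],.012)[:,:2])
for n in("side","scene"):
    i=D[n];C=cloud(i);m=(i["depth"]>0)&(i["pixels"].max(2)<95)&(C[...,0]>.55)&(C[...,0]<.625)&(C[...,1]>.235)&(C[...,1]<.27)&(C[...,2]>.02)&(C[...,2]<.055)
    P=C[m];x=P[:,0];f=P[:,1]+np.tan(np.radians(3.65))*(x-.5885);print(n,"face y at centre",np.percentile(f,[10,50,90]),len(P))
```

```text
side yaw 86.16193 x at .17 0.55441517 40
side yaw 86.19979 x at .17 0.6205223 40
scene yaw 86.176926 x at .17 0.55579853 40
scene yaw 85.86373 x at .17 0.6215443 40
line ends [[0.55169382 0.09593931]
 [0.6149868  0.09306507]]
board corners scene [[0.51668418 0.07878892]
 [0.65772747 0.07275172]
 [0.67519616 0.337881  ]]
side face y at centre [0.25056363 0.2560704  0.26187658] 164
scene face y at centre [0.25166701 0.25433928 0.25681935] 93
```

Run:
```python
from h import *;import pickle
D=pickle.load(open("d1.pkl","rb"));w=D["wrist"]
R=np.array([[-0.009,0.998,-0.069],[0.003,-0.069,-0.998],[-1.0,-0.009,-0.002]]);p=np.array([.58563,.06092,.16072])
P=onplane(w,[(239,169),(400,169),(250,330),(391,330)],.1982);print("wrist rim in tool:",((P-p)@R*1000).round(1))
# predicted vs seen box outline in fixed views
for n in("side","scene"):
    i=D[n]
    T=np.array([[x,y,z] for x in(-.038,.010) for y in(-.027,.027) for z in(-.051,.051)])
    uv=proj(i,T@R.T+p);im=i["pixels"].copy();c=uv.mean(0).astype(int);im=im[c[1]-35:c[1]+35,c[0]-45:c[0]+45];im=cv2.resize(im,None,fx=6,fy=6,interpolation=2)
    for q in uv:
        x,y=((q-c+[45,35]+.5)*6-.5);cv2.circle(im,(int(x),int(y)),3,(0,0,255),-1)
    D[n+"c"]=im
cv2.imwrite("pics/held.png",cv2.resize(np.hstack([D["sidec"],D["scenec"]]),None,fx=.74,fy=.74))
```

```text
wrist rim in tool: [[-37.1 -26.8 -53.8]
 [-37.6  25.1 -54. ]
 [-37.3 -26.9   8.3]
 [-37.7  26.5   7.8]]
```

View pics/held.png

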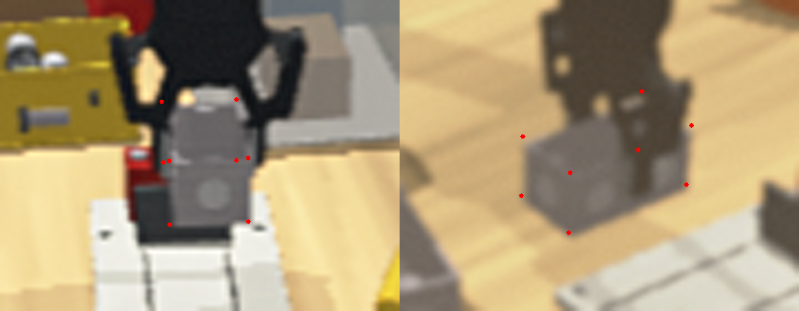

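Wrist bias is small at close range. The fixed views put the lane centre at x≈0.587 for y=0.17, with the lane's yaw at 86.2°. The box sits about 3 mm ahead of the TCP. Next I go over the lane, low.

Run:
```python
from h import *;from rig import manip
go(manip.get_state(),[.5867,.162,.045],-3.8)
```

```text
yaw -3.8 dpos [ 11.6   -0.49 -10.07] dr [-0.003 -0.002  0.009]
yaw 176.2 dpos [ 11.6   -0.49 -10.07] dr [3.139e+00 1.400e-02 3.000e-03]
```

```bash
python3 -m creep '{"delta_pos":[[0,-0.1,-1.5],[0,-0.3,-4.5],[0.5,-0.5,-7.5],[2,-0.5,-9.5],[5,-0.5,-10.1],[8.5,-0.5,-10.1],[10.8,-0.5,-10.1],[11.6,-0.5,-10.1],[11.6,-0.5,-10.1],[11.6,-0.5,-10.1]],"dr":[[0,0,0.004],[0,0,0.009],[0,0,0.009],[0,0,0.009],[0,0,0.009],[0,0,0.009],[0,0,0.009],[0,0,0.009],[0,0,0.009],[0,0,0.009]]}'
cat > look.py <<'E'
from h import *;from rig import manip;import sys
st=manip.get_state();R=Ro.from_quat(np.roll(st["ee_rot"],-1)).as_matrix();print(st["clock"],st["position"].round(4),R.round(3).tolist(),st["contact_force"].round(1),st["width"])
o=[]
for n,(a,b) in(("side",(140,270)),("scene",(135,345))):
    i=manip.get_image(n);np.save(n+".npy",i,allow_pickle=True);o.append(cv2.resize(i["pixels"][a:a+66,b:b+100],None,fx=4.5,fy=4.5,interpolation=2))
w=manip.get_image("wrist");np.save("wrist.npy",w,allow_pickle=True)
im=np.zeros((594,800,3),np.uint8);im[:,:450]=np.vstack(o);im[:500,450:]=cv2.resize(w["pixels"][0:350,200:445],(350,500));cv2.imwrite(sys.argv[1],im)
E
python3 look.py pics/l3.png
```

```text
clock: 6.0
position: [0.5893, 0.1624, 0.0478]
ee_rot: [0.483, 0.52, 0.481, -0.515]
contact_force: [-0.2, 0.6, -1.7]
width: 0.0533
6.0 [0.5893 0.1624 0.0478] [[0.006, 0.997, -0.071], [0.003, -0.071, -0.997], [-1.0, 0.006, -0.003]] [-0.2  0.6 -1.7] 0.05329325015576597
```

View pics/l3.png

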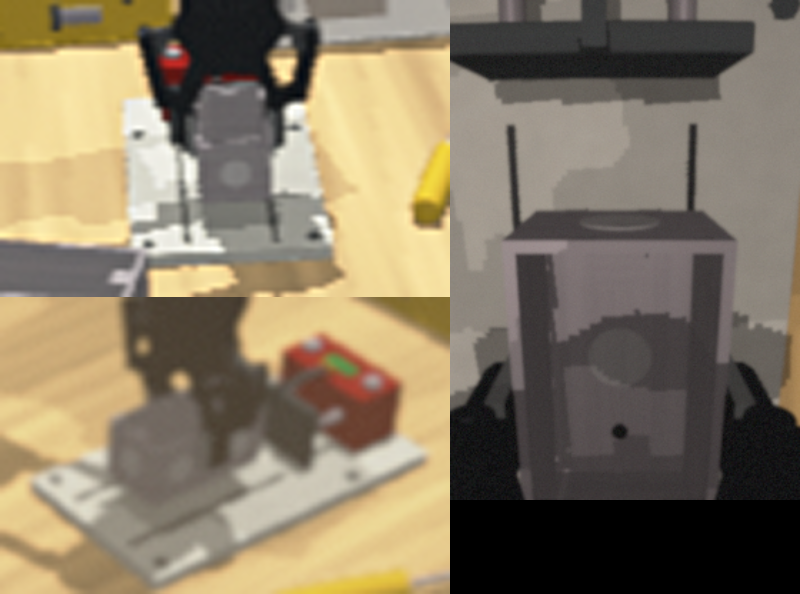

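The wrist crop shows lane lines at (516,211) and (689,211), with the box's front bottom edge at (537..705,212). That suggests the box is too far right, so I'll quantify it.

Run:
```python
from h import *;from rig import manip
L=lambda n:np.load(n+".npy",allow_pickle=True).item()
w=L("wrist");st=manip.get_state();R=Ro.from_quat(np.roll(st["ee_rot"],-1)).as_matrix();p=st["position"]
c=lambda x,y:((x-450+.5)*.7-.5+200,(y+.5)*.7-.5)
f=lambda uv,z:((onplane(w,uv,z)-p)@R*1000).round(1)
print("bottom front",f([c(537,211),c(705,211)],p[2]-.0105).tolist())
print("top front",f([c(503,240),c(736,240)],p[2]+.0375).tolist())
print("lines near",f([c(516,205),c(690,205)],.012).tolist(),"far",f([c(512,127),c(692.5,127)],.012).tolist(),onplane(w,[c(512,127),c(692.5,127)],.012).round(4).tolist())
print("plate bottom edge ends",onplane(w,[c(497,79),c(717,79)],.014).round(4).tolist())
for n in("side","scene"):
    i=L(n);T=np.array([[x,y,z] for x in(-.0375,.0105) for y in(-.027,.027) for z in(-.053,.049)]);uv=proj(i,T@R.T+p);a,b=((140,270),(135,345))[n=="scene"]
    print(n,((uv-[b,a]+.5)*4.5-.5+[0,297*(n=="scene")]).round(0).tolist())
go(st,[.5867,.162,.045],-3.8)
```

```text
bottom front [[10.5, -27.6, -50.4], [10.9, 27.0, -50.4]]
top front [[-37.5, -27.4, -50.8], [-37.1, 25.7, -50.7]]
lines near [[36.2, -39.9, -49.0], [36.6, 25.9, -48.9]] far [[36.3, -39.9, -77.4], [36.7, 25.8, -77.3]] [[0.5554, 0.2426, 0.012], [0.6209, 0.2379, 0.012]]
plate bottom edge ends [[0.5525, 0.2592, 0.014], [0.6298, 0.2538, 0.014]]
side [[188.0, 83.0], [194.0, 142.0], [257.0, 80.0], [267.0, 139.0], [190.0, 139.0], [196.0, 200.0], [259.0, 135.0], [268.0, 196.0]]
scene [[218.0, 367.0], [110.0, 411.0], [267.0, 399.0], [158.0, 446.0], [214.0, 420.0], [108.0, 465.0], [261.0, 453.0], [154.0, 501.0]]
yaw -3.8 dpos [ 0.33 -0.28  0.07] dr [-0.004 -0.004 -0.007]
yaw 176.2 dpos [ 0.33 -0.28  0.07] dr [ 3.138 -0.01   0.006]
```

Wrist and fixed cameras disagree on the lateral offset (−7 vs about −3 mm). I'll shift −5 mm, go to just above the board, and compare the box with the lines directly there.

```bash
python3 -m creep '{"delta_pos":[[0.3,-0.3,0],[1,-0.5,0],[1.7,-0.5,0],[2.1,-0.5,0],[2.1,-0.5,0],[2.1,-0.5,0]],"dr":[[0,0,-0.003],[0,0,-0.005],[0,0,-0.005],[0,0,-0.005],[0,0,-0.005],[0,0,-0.005]]}'
python3 look.py pics/l4.png
```

```text
clock: 6.75
position: [0.5833, 0.1629, 0.0253]
ee_rot: [0.481, 0.517, 0.483, -0.517]
contact_force: [-0.3, 0.0, -2.0]
width: 0.0535
6.75 [0.5833 0.1629 0.0253] [[-0.002, 0.998, -0.07], [0.003, -0.07, -0.998], [-1.0, -0.002, -0.003]] [-0.3  0.  -2. ] 0.05346731606983724
```

View pics/l4.png

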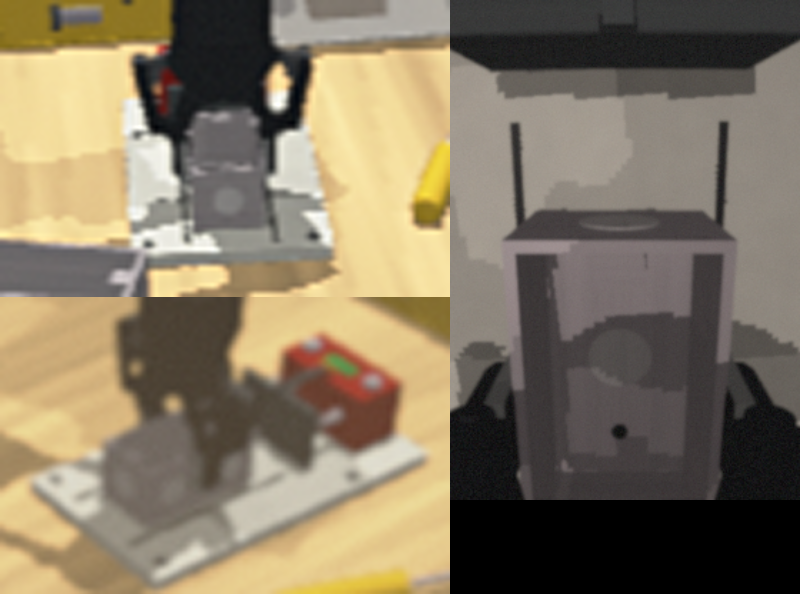

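Box and lane lines now agree in both views. In the wrist crop the lines are at 519/720 and the box at 537/705, so it's within 0.5 mm. In the side crop both centres are at x=229. The stop is well ahead. Setting down.

```bash
python3 -m creep '{"delta_pos":[[0.08,0,0],[0.16,0,0],[0.2,0,0],[0.2,0,0],[0.2,0,0]],"dr":[[0,0,0],[0,0,0],[0,0,0],[0,0,0],[0,0,0]]}'
```

```text
clock: 7.4
position: [0.5834, 0.1629, 0.0237]
ee_rot: [0.481, 0.518, 0.483, -0.517]
contact_force: [-0.6, -0.3, -1.4]
width: 0.0531
```

```bash
python3 -m creep '{"delta_pos":[[0.05,0,0],[0.1,0,0],[0.1,0,0],[0.1,0,0]],"dr":[[0,0,0],[0,0,0],[0,0,0],[0,0,0]]}'
```

```text
clock: 7.8
position: [0.5834, 0.163, 0.0235]
ee_rot: [0.481, 0.518, 0.483, -0.517]
contact_force: [-1.8, 0.1, 5.4]
width: 0.0535
```

```bash
python3 -m creep '{"delta_pos":[[-0.05,0,0],[-0.05,0,0],[-0.05,0,0],[-0.05,0,0]],"dr":[[0,0,0],[0,0,0],[0,0,0],[0,0,0]]}' 0.6
python3 -m creep '{"delta_pos":[[0,0,0],[0,0,0],[0,0,0],[0,0,0],[0,0,0],[0,0,0]],"dr":[[0,0,0],[0,0,0],[0,0,0],[0,0,0],[0,0,0],[0,0,0]]}' -1 60
python3 - <<'E'
from h import *;from rig import manip
st=manip.get_state();R=Ro.from_quat(np.roll(st["ee_rot"],-1)).as_matrix();print(R.round(4).tolist())
y=np.radians(86.2);print("10mm along jig x in tool cm",(R.T@[np.cos(y),np.sin(y),0]).round(4));go(st,st["position"],-3.8)
E
```

```text
clock: 8.2
position: [0.5834, 0.1629, 0.023]
ee_rot: [0.481, 0.518, 0.483, -0.517]
contact_force: [-0.2, 0.1, 0.2]
width: 0.0681
clock: 8.8
position: [0.5836, 0.1629, 0.0232]
ee_rot: [0.481, 0.518, 0.483, -0.517]
contact_force: [0.3, 0.1, 0.7]
width: 0.0536
[[-0.0008, 0.9975, -0.07], [0.003, -0.07, -0.9975], [-1.0, -0.001, -0.0029]]
10mm along jig x in tool cm [ 0.0029 -0.0037 -1.    ]
yaw -3.8 dpos [0. 0. 0.] dr [-0.004 -0.003  0.001]
yaw 176.2 dpos [0. 0. 0.] dr [3.138e+00 2.000e-03 5.000e-03]
```

Set down flat and regripped, with load near zero. Now pushing along tool −z, first to just short of the stop.

```bash
python3 -m creep '{"delta_pos":[[0.03,0,-0.2],[0.03,0,-0.6],[0.03,0,-1.1],[0.04,0,-1.6],[0.04,0,-2.1],[0.04,0,-2.6],[0.04,0,-3.0],[0.04,0,-3.3],[0.04,0,-3.4],[0.04,0,-3.4]],"dr":[[0,0,0],[0,0,0],[0,0,0],[0,0,0],[0,0,0],[0,0,0],[0,0,0],[0,0,0],[0,0,0],[0,0,0]]}'
python3 look.py pics/l5.png
```

```text
clock: 9.8
position: [0.5859, 0.1968, 0.0232]
ee_rot: [0.482, 0.517, 0.483, -0.517]
contact_force: [0.4, -4.0, 5.3]
width: 0.0531
9.8 [0.5859 0.1968 0.0232] [[-0.001, 0.998, -0.069], [0.002, -0.069, -0.998], [-1.0, -0.001, -0.002]] [ 0.4 -4.   5.3] 0.0531150920913362
```

View pics/l5.png

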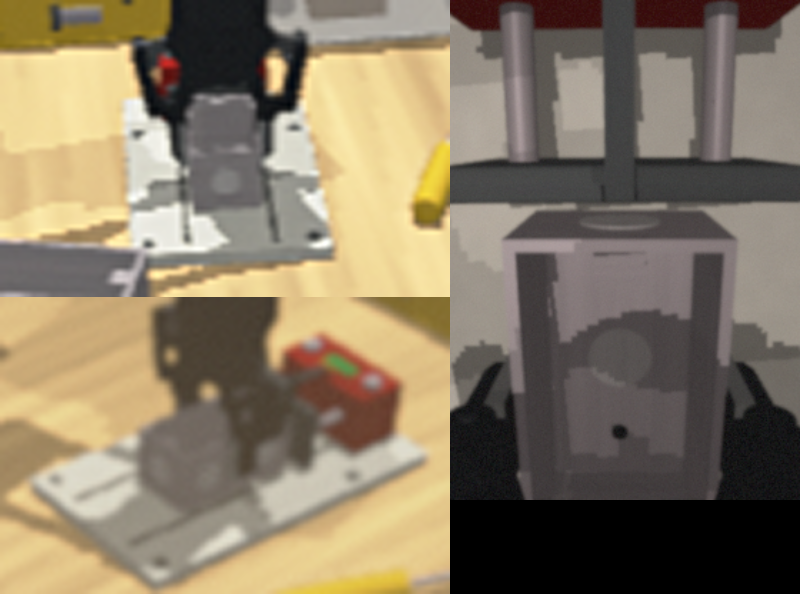

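Wrist view: the plate is still a few mm ahead (gap rows 203–211), and the pointer at column 619 is centred on the box at 620. Advancing in steps and watching the force.

```bash
python3 -m creep '{"delta_pos":[[-0.01,0,-0.2],[-0.01,0,-0.4],[-0.01,0,-0.6],[-0.01,0,-0.8],[-0.01,0,-1.0],[-0.01,0,-1.1],[-0.01,0,-1.1],[-0.01,0,-1.1]],"dr":[[0,0,0],[0,0,0],[0,0,0],[0,0,0],[0,0,0],[0,0,0],[0,0,0],[0,0,0]]}'
python3 -m creep '{"delta_pos":[[0,0,-0.2],[0,0,-0.4],[0,0,-0.5],[0,0,-0.5],[0,0,-0.5]],"dr":[[0,0,0],[0,0,0],[0,0,0],[0,0,0],[0,0,0]]}'
```

```text
clock: 10.75
position: [0.5865, 0.2066, 0.0232]
ee_rot: [-0.482, -0.517, -0.483, 0.517]
contact_force: [-0.8, -7.5, 6.4]
width: 0.0529
clock: 11.25
position: [0.5867, 0.2106, 0.0232]
ee_rot: [-0.483, -0.516, -0.483, 0.518]
contact_force: [-0.5, -9.5, 6.9]
width: 0.0532
```

```bash
python3 -m creep '{"delta_pos":[[0,0,-0.2],[0,0,-0.4],[0,0,-0.6],[0,0,-0.8],[0,0,-1.0],[0,0,-1.0],[0,0,-1.0],[0,0,-1.0]],"dr":[[0,0,0],[0,0,0],[0,0,0],[0,0,0],[0,0,0],[0,0,0],[0,0,0],[0,0,0]]}'
sed -i 's/fx=4.5,fy=4.5/fx=4.5,fy=4.5/;s/cv2.resize(w\["pixels"\]\[0:350,200:445\],(350,500))/cv2.resize(w["pixels"][0:175,200:445],(350,250),interpolation=2)/;s/im\[:500,450:\]/im[:250,450:]/' look.py
python3 look.py pics/l6.png
```

```text
clock: 12.05
position: [0.5873, 0.2189, 0.0233]
ee_rot: [-0.483, -0.515, -0.482, 0.518]
contact_force: [-1.6, -15.0, 7.4]
width: 0.0533
12.05 [0.5873 0.2189 0.0233] [[-0.002, 0.998, -0.067], [-0.004, -0.067, -0.998], [-1.0, -0.002, 0.004]] [ -1.6 -15.    7.4] 0.05327775483716735
```

View pics/l6.png

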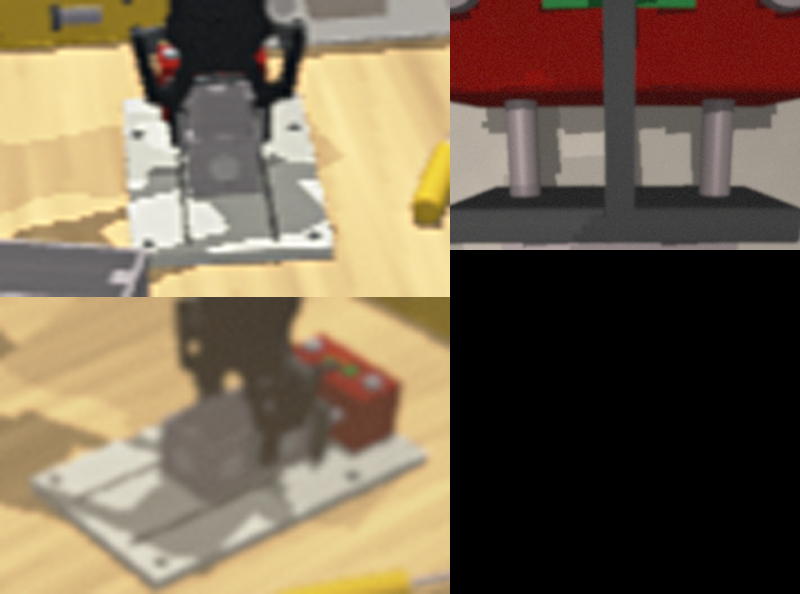

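Wrist crop: the plate's front top edge is at row 241, the housing's front edge at row 93 and the green field's near edge at row 8, with the pointer bar centred at 620 over the field. I'll compute the push depth from these.

```bash
cat > dep.py <<'E'
from h import *;from rig import manip;import sys
w=np.load("wrist.npy",allow_pickle=True).item();a=[float(x) for x in sys.argv[1:]]
u=np.array([.0663,.9978,0]);f=lambda y,z:(onplane(w,[(319.5,(y+.5)*.7-.5)],z)@u)[0]*1000
p=f(a[0],.064);h=f(a[1],.062);g=f(a[2],.062);print("d from housing",45-(h-p),"from green",61-(g-p))
E
python3 dep.py 241 93 8
```

```text
d from housing 14.13008122868382 from green 13.87283493017327
```

Both optical estimates give about 14 mm, and force gives about 12.5 mm, so it's already over the field. I'll advance about 2.5 mm to the middle and take out the small pitch from arm flex.

```bash
python3 -m creep '{"delta_pos":[[0,0,-0.1],[0,0,-0.2],[0,0,-0.27],[0,0,-0.27],[0,0,-0.27],[0,0,-0.27]],"dr":[[0,0.003,0],[0,0.006,0],[0,0.006,0],[0,0.006,0],[0,0.006,0],[0,0.006,0]]}'
python3 - <<'E'
from h import *;from rig import manip
for k in range(3):
    manip.get_image("wrist");st=manip.get_state();print(st["clock"],st["position"].round(4),st["contact_force"].round(1),Ro.from_quat(np.roll(st["ee_rot"],-1)).as_matrix().round(4).tolist())
E
python3 look.py pics/l7.png
```

```text
clock: 12.8
position: [0.5874, 0.2205, 0.0232]
ee_rot: [-0.482, -0.516, -0.484, 0.517]
contact_force: [-0.3, -17.3, 7.3]
width: 0.0532
12.85 [0.5874 0.2205 0.0232] [ -0.4 -17.1   7.6] [[-0.0022, 0.9978, -0.0667], [0.0002, -0.0667, -0.9978], [-1.0, -0.0022, -0.0]]
12.9 [0.5874 0.2205 0.0232] [  0.1 -16.8   8.5] [[-0.0021, 0.9978, -0.0667], [0.0002, -0.0667, -0.9978], [-1.0, -0.0021, -0.0]]
12.95 [0.5874 0.2205 0.0232] [ -0.5 -15.8   7.3] [[-0.0021, 0.9978, -0.0667], [0.0002, -0.0667, -0.9978], [-1.0, -0.0021, -0.0]]
12.95 [0.5874 0.2205 0.0232] [[-0.002, 0.998, -0.067], [0.0, -0.067, -0.998], [-1.0, -0.002, -0.0]] [ -0.5 -15.8   7.3] 0.05357272942099092
```

View pics/l7.png

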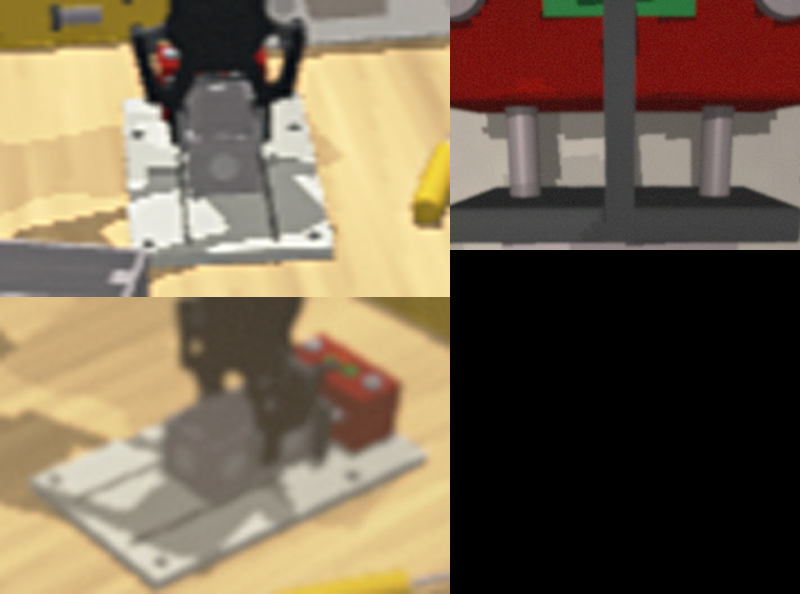

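Final view: the green field's near edge has moved to row 16 with the pointer bar still centred at 620, and the box is square between the lines and flat against the plate.

```bash
python3 dep.py 241 101.5 16; python3 -c "
from rig import manip
print(manip.sign_off())"
```

```text
d from housing 15.76344520928859 from green 15.26226177335576
the job is handed in; nothing more can be done
None
```

The steel box is on the board and pushed against the sprung stop, with the pointer over the green field, and the arm is still holding it there. I handed the job in at about 13 s of the 42 s allowed, and sign-off gave no verdict.

I picked up the middle-sized bare steel box and set it flat between the black lines, about 40 mm clear of the stop. I let go once and gripped it again, then pushed it along the board.

**Last checks:**
- **Stop depth:** the wrist camera puts the stop 15.3–15.8 mm in, and the force reading agrees at about 15 mm. That is near the middle of the field and well short of the 30 mm end. I never saw the orange tip itself; the wrist view shows the pointer bar running over the field.
- **Push:** it was steady at 16–17 N, including about 4 N of friction, with about 7 N pressing down on the board.
- **Square and flat:** the gripper was in line with the lane to about 0.1–0.2° and level to about 0.1°. The box was centred within about 0.5 mm when I set it down; the pointer bar was still centred in the wrist view at the end.

**Disagreements:** the wrist and fixed cameras differed by about 4 mm on where the lane lay across the board. I settled that by comparing the box with the lines directly, 2 mm above the board, where the wrist and side views agreed. Arm flex also tilted the tool by about 0.4° during the push, and I corrected it before handing in.

I kept clear of everything else on the bench and felt no unexpected contact.

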